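Put the edge-finishing set away in reverse order

ROBOT

A 6-joint arm with a two-finger parallel gripper is mounted at the origin on the work surface. World frame = base frame: x ahead of the robot, y to its left, z up, the work surface at z = 0. Lengths are in m, angles in rad, forces in N, time in s.
With the tool pointing down it reaches from about 0.325 to 0.85 m from the base axis. Payload 4.4 kg.
Tool frame: the origin (TCP) lies at the very end of the fingers, on their centre line; the grasp point (between the pads) lies 19 mm behind it; z points along the fingers, y is the line along which they close (so a half turn about z gives the same grasp; the last joint's range is limited). The gripper opens to 94 mm and grips with 3 to 60 N. Pads are 16 mm wide; open, the fingers measure 119 mm over their backs; the gripper's body (75 mm by 177 mm) begins 78 mm behind the grasp point.
Start: joints at [-1.381, 0.207, 1.542, -0, 1.393, -0.15], TCP at [0.192, -0.542, 0.17] pointing down, gripper open.
Joint ranges: [-2.73, 2.73], [-0.86, 2.22], [0.23, 2.46], [-1.11, 4.25], [0.08, 2.63], [-2.82, 2.82]. Speed limits (rad/s): [2.79, 2.79, 3.14, 3.14, 3.14, 3.14].

INTERFACE

Orientations are given as a unit quaternion [w, x, y, z].
In Python, from plant import get_obs, read_camera, job_done gives the robot as it stands.
- The arm moves only by the shell command python3 -m jog 'ROWS' [FORCE]. ROWS is text: rows parted by semicolons, each of 7 numbers parted by spaces: the shift along the tool's x, y, z in cm, then the turn, a rotation vector about the tool's x, y, z in degrees, then the closure, from -1 (fully open) to 1 (shut). A call has 1 to 20 rows; each row shifts and turns the commanded pose from where the row before left it, along the tool's axes as they then stand; what a row does not reach is not made up. A row lasts 1/8 s, in which the tool goes at most 62.5 mm and 10.7 degrees, less where a joint would pass 70% of its speed; a pose out of reach is approached as far as the arm can. A call with a gripper value outside its range is refused whole. The fingers move at their own pace and stop on an object; FORCE is the grip in N (left out, the last holds). Time passes only in rows, so rows that do not move let the fingers close. It gives the time, the measured TCP pose, the force, the opening and the grip force at its end, in the units of the state.
- get_obs(): the state, without advancing time (a new reading comes with each control period).
- read_camera(name): name is "scene" or "top"; returns a dict with "pixels" (420x560x3 uint8, red, green, blue), "z_map" (420x560 float32, m along the optical axis (not along the pixel's ray), 0 where there is no reading), "vertical_fov" (degrees; the focal length in pixels is half the picture's height over the tangent of half this angle, whatever the lens; pixels are square), "cx", "cy" (the principal point, pixels), "dist_coeffs" ([k1, k2, p1, p2, k3] as OpenCV has them; the pictures are not rectified), "R" (3x3) and "t" (3): a world point X has camera coordinates R X + t. Camera axes: x right, y down, z forward; pixel columns grow to the right and rows downward; lengths in m; the calibration is good to about 2 mm. A picture is of the moment at which its call begins.
- job_done(): hands the job in; it is judged then, once.
The state is a dict: "clock": time; "joint_pos": joint angles; "qd": joint speeds; "joint_torque": joint torques, N m; "tool_pos": TCP position; "eef_rot": TCP orientation; "ft_force": force on the tool from outside, world axes, zero at the start; "ft_torque": the same for the moment, N m; "width": finger opening in m; "grasp_force": force on a finger pad.
Only numpy, scipy, OpenCV 4.12 (cv2) and the standard library are available. Lean on these libraries where they do the work, as an engineer would, in place of code of your own. Each camera call takes 0.05 s, during which the arm holds its last target. There are 200 camera calls.

TASK

The glue bottle, the amber jar, the tin and the wooden slicker stand in a row in the drip cups of the plywood tray; put them away in the dark wooden rack in the reverse order, so that the one nearest the tray's brass knob ends up farthest from the rack's brass knob, and so on along the row. Set each one down gently, not dropped, standing upright and properly in its own recess, keep them upright on the way, and let go of them all.

Things in the scene. Friction and masses are not known exactly. Their poses are not given: they have to be found in the camera images.
- bottle: White plastic glue bottle with two thin blue bands: round body 40 mm across up to 60 mm, sloping shoulder, then a neck and cap 23 mm across; 94 mm tall, about 100 g. Rigid, round about z (yaw is arbitrary). Origin: centre of underside, z up. Starts upright in its cup.
- jar: Low amber glass jar with a brass lid: 42 mm across (lid 41 mm, from 50 mm up), 62 mm tall, about 140 g. The lowest and widest of the four. Rigid, round about z (yaw is arbitrary). Origin: centre of underside, z up. Starts upright in its cup.
- tin: Plain bare-metal tin, a straight cylinder 36 mm across with a dark top rim and a small dark cap; 80 mm tall, about 120 g. Rigid, round about z (yaw is arbitrary). Origin: centre of underside, z up. Starts upright in its cup.
- slicker: Turned wooden edge slicker standing upright: foot 38 mm across and 14 mm high, above it a barrel 30 mm across with four dark grooves up to 70 mm, round top 31 mm across; 89 mm tall, about 70 g. Rigid, round about z (yaw is arbitrary). Origin: centre of underside, z up. Starts upright in its cup.
- cup_bottle: The steel drip cup in which the bottle stands at the start; one of four alike, fixed on the tray; it stays there and still shows that thing's old place in the row. Open on top, 56 mm across outside, 50 mm inside, 10 mm high, inner floor 3 mm above its origin. Origin: centre of its underside, z up.
- cup_jar: The steel drip cup in which the jar stands at the start; one of four alike, fixed on the tray; it stays there and still shows that thing's old place in the row. Open on top, 56 mm across outside, 50 mm inside, 10 mm high, inner floor 3 mm above its origin. Origin: centre of its underside, z up.
- cup_tin: The steel drip cup in which the tin stands at the start; one of four alike, fixed on the tray; it stays there and still shows that thing's old place in the row. Open on top, 56 mm across outside, 50 mm inside, 10 mm high, inner floor 3 mm above its origin. Origin: centre of its underside, z up.
- cup_slicker: The steel drip cup in which the slicker stands at the start; one of four alike, fixed on the tray; it stays there and still shows that thing's old place in the row. Open on top, 56 mm across outside, 50 mm inside, 10 mm high, inner floor 3 mm above its origin. Origin: centre of its underside, z up.
- tray: Working tray: pale plywood strip 300 x 74 x 6 mm, fixed, left or right of the robot, with four steel cups and a brass knob on one end. Origin: centre of its underside; x along the row to the knob end (away from the robot, within 0.25 rad), z up. Brass plate across that end, knob 16 mm across at x +139, top 27 mm up. Cups centred on its x axis at x = -99, -33, +33, +99 mm.
- rack: Storage rack, empty: dark wooden strip 300 x 74 x 14 mm, fixed, on the other side, brass knob on one end. Origin: centre of its underside; x along the row to the knob end (away from the robot, within 0.25 rad), z up. Brass plate across that end, knob 16 mm across at x +139, top 35 mm up. Four round recesses 55 mm across, 9 mm deep (floor 5 mm above underside), at x = -99, -33, +33, +99 mm.

How it is judged:
At the end, for the whole second after the job is handed in: Each thing stands in the recess mirroring its start cup (cup at x on the tray, thing at -x on the rack), within 12 mm of its centre along and across the row, underside within 3 mm of the recess floor, tilted under 0.1 rad, at rest (0.02 m/s, 0.2 rad/s) (((x of cup_bottle in the frame of tray between -0.119 and -0.079 m and x of bottle in the frame of rack between 0.087 and 0.111 m) or (x of cup_bottle in the frame of tray between -0.053 and -0.013 m and x of bottle in the frame of rack between 0.021 and 0.045 m) or (x of cup_bottle in the frame of tray between 0.013 and 0.053 m and x of bottle in the frame of rack between -0.045 and -0.021 m) or (x of cup_bottle in the frame of tray between 0.079 and 0.119 m and x of bottle in the frame of rack between -0.111 and -0.087 m)) and y of bottle in the frame of rack between -0.012 and 0.012 m and z of bottle in the frame of rack between 0.002 and 0.008 m and angle between each of bottle, jar, tin, slicker's own z axis and vertical below 0.1 rad and linear speed of each of bottle, jar, tin, slicker below 0.02 m/s and angular speed of each of bottle, jar, tin, slicker below 0.2 rad/s and ((x of cup_jar in the frame of tray between -0.119 and -0.079 m and x of jar in the frame of rack between 0.087 and 0.111 m) or (x of cup_jar in the frame of tray between -0.053 and -0.013 m and x of jar in the frame of rack between 0.021 and 0.045 m) or (x of cup_jar in the frame of tray between 0.013 and 0.053 m and x of jar in the frame of rack between -0.045 and -0.021 m) or (x of cup_jar in the frame of tray between 0.079 and 0.119 m and x of jar in the frame of rack between -0.111 and -0.087 m)) and y of jar in the frame of rack between -0.012 and 0.012 m and z of jar in the frame of rack between 0.002 and 0.008 m and ((x of cup_tin in the frame of tray between -0.119 and -0.079 m and x of tin in the frame of rack between 0.087 and 0.111 m) or (x of cup_tin in the frame of tray between -0.053 and -0.013 m and x of tin in the frame of rack between 0.021 and 0.045 m) or (x of cup_tin in the frame of tray between 0.013 and 0.053 m and x of tin in the frame of rack between -0.045 and -0.021 m) or (x of cup_tin in the frame of tray between 0.079 and 0.119 m and x of tin in the frame of rack between -0.111 and -0.087 m)) and y of tin in the frame of rack between -0.012 and 0.012 m and z of tin in the frame of rack between 0.002 and 0.008 m and ((x of cup_slicker in the frame of tray between -0.119 and -0.079 m and x of slicker in the frame of rack between 0.087 and 0.111 m) or (x of cup_slicker in the frame of tray between -0.053 and -0.013 m and x of slicker in the frame of rack between 0.021 and 0.045 m) or (x of cup_slicker in the frame of tray between 0.013 and 0.053 m and x of slicker in the frame of rack between -0.045 and -0.021 m) or (x of cup_slicker in the frame of tray between 0.079 and 0.119 m and x of slicker in the frame of rack between -0.111 and -0.087 m)) and y of slicker in the frame of rack between -0.012 and 0.012 m and z of slicker in the frame of rack between 0.002 and 0.008 m); the robot touches nothing.
It fails at once if one of the four things is tipped over (more than about 30 degrees) (angle between any of bottle, jar, tin, slicker's own z axis and vertical above 0.55 rad).
It fails at once if one of the four things is dropped: let go and falling faster than 0.5 m/s (a fall of over 13 mm) near the table ((linear speed of bottle above 0.5 m/s and contact force between bottle and the fingers below 0.1 N and height (world z) of bottle below 0.045 m) or (linear speed of jar above 0.5 m/s and contact force between jar and the fingers below 0.1 N and height (world z) of jar below 0.045 m) or (linear speed of tin above 0.5 m/s and contact force between tin and the fingers below 0.1 N and height (world z) of tin below 0.045 m) or (linear speed of slicker above 0.5 m/s and contact force between slicker and the fingers below 0.1 N and height (world z) of slicker below 0.045 m)).
It also fails if it takes over 120 s, if anything falls off the work surface, if the arm or the gripper's body presses on something with over 40 N, if the wrist force passes 120 N, or if a joint passes its speed limit or range.

## Working session

There is one attempt and no reset: what is moved stays moved. The work goes in short steps, Python scripts to look and compute and a shell command to move; the robot and the scene stay as the last step left them, time stands still between calls to the robot, and variables do not carry over. Pictures are saved under pics/ and viewed, at most 14 in all, crops included, and the job is handed in when it is done.

```bash
mkdir -p pics; ls; python3 - <<'E'
from plant import get_obs, read_camera
import cv2,numpy as np
o=get_obs();print(o)
for n in("scene","top"):
    c=read_camera(n);cv2.imwrite(f"pics/{n}0.png",c["pixels"][:,:,::-1]);np.savez(f"{n}0.npz",**c)
    print(n,c["vertical_fov"],c["cx"],c["cy"],c["dist_coeffs"],c["R"],c["t"])
E
```

```text
pics
{'clock': 0.0, 'joint_pos': array([-1.38051630e+00,  2.07423590e-01,  1.54292876e+00, -4.07186434e-05,
        1.39351990e+00, -1.50489946e-01]), 'qd': array([-3.08677718e-04,  4.42815207e-04, -1.12897384e-03,  8.55621458e-04,
        6.62934526e-04,  4.79529143e-05]), 'joint_torque': array([-1.73145541e-03, -3.70880413e+01, -2.81419230e+01,  6.96163857e-02,
        3.63429228e-02, -1.82440854e-04]), 'tool_pos': array([ 0.19198285, -0.54106077,  0.16930084]), 'eef_rot': array([-1.13917415e-03,  9.85518308e-01,  1.69565224e-01, -4.27070103e-05]), 'ft_force': array([-0.4417207 , -0.14369312,  0.79245401]), 'ft_torque': array([0.01102794, 0.0508845 , 0.02056541]), 'grasp_force': 0.0, 'width': 0.09403086883743618}
scene 50.719557528251116 277.7880398652927 214.9711853952443 [-0.02545875  0.          0.          0.          0.        ] [[ 0.32639587  0.9451658   0.0112848 ]
 [ 0.55943896 -0.18354147 -0.80829486]
 [-0.76190143  0.27013725 -0.58866975]] [-0.14597645 -0.26642497  1.33208288]
top 49.66729344400209 286.59501710232246 206.82090373055058 [-0.05760038  0.          0.          0.          0.        ] [[-1.35281957e-02 -9.99908059e-01  9.28515248e-04]
 [-9.85934822e-01  1.31844320e-02 -1.66609415e-01]
 [ 1.66581855e-01 -3.16938028e-03 -9.86022536e-01]] [0.00890416 0.52279855 0.68427243]
```

View pics/top0.png

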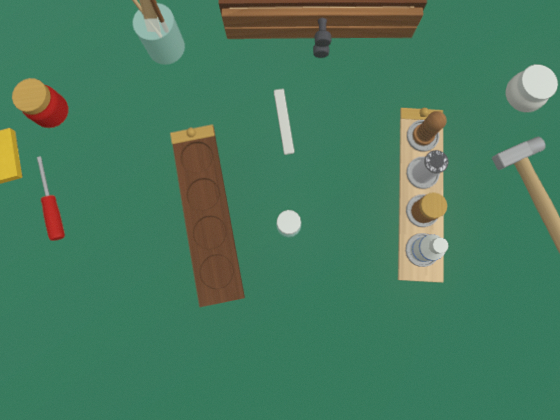

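View pics/scene0.png

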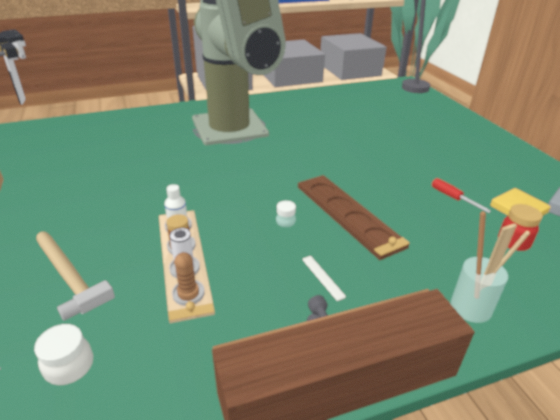

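The top view shows the rack on the left (knob at ~(191,132)), recesses near (198,159), (203,193), (209,233) and (216,271). The tray is on the right with its knob at ~(424,112). Going from the knob the cups hold slicker (424,133), tin (424,172), jar (426,210) and bottle (424,249). I'll enlarge it for exact pixels.

```bash
cat > h.py <<'E'
import cv2,numpy as np
def ld(n): return dict(np.load(n))
def K(c):
    f=210/np.tan(np.radians(float(c["vertical_fov"]))/2)
    return np.array([[f,0,float(c["cx"])],[0,f,float(c["cy"])],[0,0,1]])
def rays(c,uv):
    u=cv2.undistortPoints(np.array(uv,float).reshape(-1,1,2),K(c),c["dist_coeffs"])[:,0]
    return np.c_[u,np.ones(len(u))]
def plane(c,uv,z):
    R,t=c["R"],c["t"];d=rays(c,uv)@R;o=-R.T@t
    return o+d*((z-o[2])/d[:,2])[:,None]
def proj(c,X):
    return cv2.projectPoints(np.array(X,float).reshape(-1,1,3),cv2.Rodrigues(c["R"])[0],c["t"],K(c),c["dist_coeffs"])[0][:,0]
def cloud(c):
    v,u=np.mgrid[:420,:560];d=rays(c,np.c_[u.ravel(),v.ravel()])
    z=c["z_map"].ravel();P=(d*z[:,None]-c["t"])@c["R"];P[z==0]=np.nan
    return P.reshape(420,560,3)
E
python3 - <<'E'
from h import *
c=ld("top0.npz");im=c["pixels"][:,:,::-1]
P=cloud(c)
a=cv2.resize(im[115:315,160:260],None,fx=3,fy=3,interpolation=cv2.INTER_CUBIC)
b=cv2.resize(im[100:300,380:480],None,fx=3,fy=3,interpolation=cv2.INTER_CUBIC)
cv2.imwrite("pics/crop.png",np.hstack([a,b]))
bg=np.nanmedian(P[300:400,50:500,2]);print("table z",bg)
hsv=cv2.cvtColor(im,cv2.COLOR_BGR2HSV)
for nm,sl,z in(("rack",np.s_[110:320,150:260],.014),("tray",np.s_[95:295,385:460],.006)):
    m=np.zeros((420,560),np.uint8);m[sl]=((hsv[sl][...,0]<35)|(hsv[sl][...,0]>170))
    if nm=="tray": m[:,446:]=0
    k=max(cv2.findContours(m,0,1)[0],key=cv2.contourArea)
    w=plane(c,k[:,0],z)
    r=cv2.minAreaRect((w[:,:2]*1000).astype(np.float32));print(nm,r,np.nanmedian(P[...,2][m>0]))
# object tops
for nm,s,h in(("slick",np.s_[105:150,405:450],(.05,.105)),("tin",np.s_[145:190,405:455],(.06,.105)),("jar",np.s_[190:228,405:450],(.05,.08)),("bot",np.s_[228:268,405:455],(.085,.12))):
    q=P[s].reshape(-1,3);print(nm,np.nanmax(q[:,2]));q=q[(q[:,2]>h[0])&(q[:,2]<h[1])]
    print(len(q),cv2.minEnclosingCircle((q[:,:2]*1000).astype(np.float32)),np.median(q,0))
E
```

```text
table z 0.0004050009184131484
rack ((520.90966796875, 137.38674926757812), (301.4583740234375, 75.83279418945312), 10.576762199401855) 0.01286936354845336
tray ((552.9335327148438, -230.60195922851562), (80.1860580444336, 302.3140869140625), 86.01571655273438) 0.007473161675205706
slick 0.10073419507199995
478 ((650.9132690429688, -235.03564453125), 15.665093421936035) [ 0.64569812 -0.23033592  0.09006118]
tin 0.09196593174301541
566 ((583.6749267578125, -230.057373046875), 19.331804275512695) [ 0.58104962 -0.22628053  0.08726287]
jar 0.07538916989481187
648 ((518.7973022460938, -225.8232879638672), 21.33504295349121) [ 0.51749504 -0.22367724  0.07103946]
bot 0.10658358105503284
248 ((453.50701904296875, -220.9513397216797), 11.65489673614502) [ 0.45315716 -0.21878199  0.1029358 ]
```

View pics/crop.png

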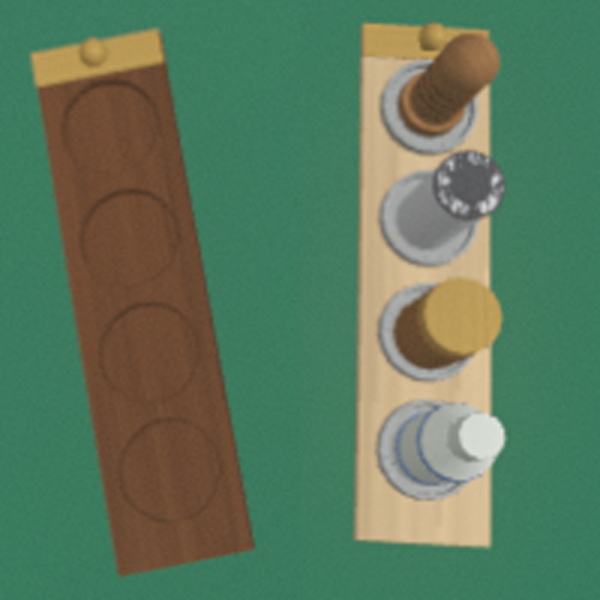

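The crops show recess rims centred near crop pixels (111,128), (130,238), (149,352) and (170,470). The objects stand upright, roughly centred in their cups, and lean in the image only from parallax.

```bash
python3 - <<'E'
from h import *
c=ld("top0.npz")
uv=np.array([(111,128),(130,238),(149,352),(170,470),(93,51)])/3+[160,115]
w=plane(c,uv-.3,.014)*1000;print(w.round(1))
a=np.radians(10.58);u=np.array([np.cos(a),np.sin(a)])
for x in(99,33,-33,-99): print(x,(np.array([520.9,137.4])+x*u).round(1))
cp=np.array([(427,106),(427,219),(427,332),(425,450)])/3+[380,100]
print((plane(c,cp-.3,.016)*1000).round(1))
E
cat > go.py <<'E'
import sys,numpy as np
from plant import get_obs
from scipy.spatial.transform import Rotation as Ro
# usage: go.py x y z(mm) yaw(deg of tool x): shift in tool cm AFTER the turn
o=get_obs();q=o["eef_rot"];R=Ro.from_quat([*q[1:],q[0]])
x,y,z,yaw=map(float,sys.argv[1:5])
a=np.radians(yaw);T=np.array([[np.cos(a),np.sin(a),0],[np.sin(a),-np.cos(a),0],[0,0,-1]]).T
T=np.c_[[np.cos(a),np.sin(a),0],[np.sin(a),-np.cos(a),0],[0,0,-1]]
d=np.array([x,y,z])/1000-o["tool_pos"]
print("t",o["clock"],"pos",(o["tool_pos"]*1000).round(1),"w",round(o["width"]*1000,1),"f",o["grasp_force"])
print("turn now(deg)",np.degrees((R.inv()*Ro.from_matrix(T)).as_rotvec()).round(2))
print("shift cm in target frame",(T.T@d*100).round(2)," in current frame",(R.inv().apply(d)*100).round(2))
E
python3 go.py 453.5 -221 150 -4
```

```text
[[615.6 154.1  14. ]
 [551.6 142.1  14. ]
 [487.2 130.4  14. ]
 [422.4 118.1  14. ]
 [661.6 165.5  14. ]]
99 [618.2 155.6]
33 [553.3 143.5]
-33 [488.5 131.3]
-99 [423.6 119.2]
[[ 649.1 -410.7   16. ]
 [ 581.6 -403.4   16. ]
 [ 516.2 -396.6   16. ]
 [ 449.8 -388.9   16. ]]
t 0.1 pos [ 192.  -541.1  169.4] w 93.9 f 0.0
turn now(deg) [-1.200e-01  1.000e-02  2.353e+01]
shift cm in target frame [ 23.85 -33.76   1.94]  in current frame [ 35.34 -21.43   2.  ]
```

```bash
python3 -m jog '0 0 0 0 0 8 -1;0 0 0 0 0 8 -1;0 0 0 0 0 7.5 -1;2.4 -3.4 0 0 0 0 -1;2.4 -3.4 0 0 0 0 -1;2.4 -3.4 0 0 0 0 -1;2.4 -3.4 0 0 0 0 -1;2.4 -3.4 0 0 0 0 -1;2.4 -3.4 0 0 0 0 -1;2.4 -3.4 0 0 0 0 -1;2.4 -3.4 0 0 0 0 -1;2.4 -3.4 0 0 0 0 -1;2.2 -3.1 0 0 0 0 -1;0 0 0 0 0 0 -1;0 0 0 0 0 0 -1' 20; python3 go.py 453.5 -221 30 -4
```

```text
clock: 1.98
tool_pos: [0.4524, -0.2224, 0.1701]
eef_rot: [0.0, 0.999, -0.035, -0.001]
ft_force: [0.3, 0.3, -0.1]
width: 0.0942
grasp_force: 0.0
t 1.975 pos [ 452.4 -222.4  170.1] w 94.2 f 0.0
turn now(deg) [0.   0.06 0.04]
shift cm in target frame [ 0.1  -0.15 14.01]  in current frame [ 0.11 -0.15 14.01]
```

```bash
python3 -m jog '0.1 -0.15 3 0 0 0 -1;0 0 3 0 0 0 -1;0 0 3 0 0 0 -1;0 0 3 0 0 0 -1;0 0 1.5 0 0 0 -1;0 0 0.5 0 0 0 -1;0 0 0 0 0 0 0.1;0 0 0 0 0 0 0.1;0 0 0 0 0 0 1;0 0 0 0 0 0 1;0 0 0 0 0 0 1;0 0 0 0 0 0 1;0 0 0 0 0 0 1;0 0 0 0 0 0 1' 20; python3 go.py 617 155 150 10.5
```

```text
clock: 3.72
tool_pos: [0.4541, -0.2209, 0.0305]
eef_rot: [0.0, 0.999, -0.035, 0.0]
ft_force: [0.1, -0.5, -1.2]
width: 0.0387
grasp_force: 20.0
t 3.725 pos [ 454.1 -220.9   30.5] w 38.7 f 20.000464227050543
turn now(deg) [ 1.000e-02 -1.000e-02 -1.447e+01]
shift cm in target frame [ 22.86 -34.   -11.95]  in current frame [ 13.64 -38.63 -11.95]
```

```bash
python3 -m jog '0 0 -0.5 0 0 0 1;0 0 -1.5 0 0 0 1;0 0 -2.5 0 0 0 1;0 0 -2.5 0 0 0 1;0 0 -2.5 0 0 0 1;0 0 -2 0 0 0 1;0 0 -0.5 0 0 0 1;0 0 0 0 0 0 1'; python3 - <<'E'
from h import *
from plant import read_camera
c=read_camera("scene");cv2.imwrite("pics/s1.png",c["pixels"][:,:,::-1])
E
```

```text
clock: 4.72
tool_pos: [0.4541, -0.2208, 0.1508]
eef_rot: [0.0, 0.999, -0.035, 0.0]
ft_force: [-0.1, 0.8, -1.6]
width: 0.0381
grasp_force: 20.0
```

View pics/s1.png

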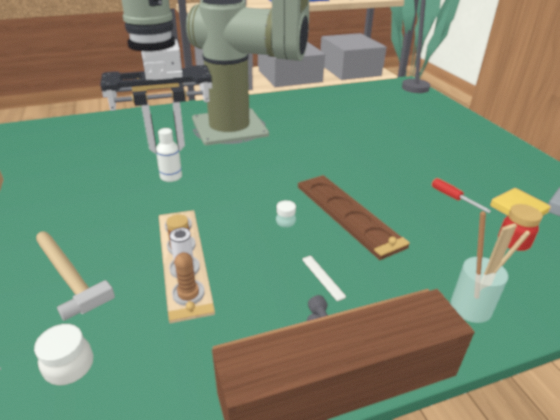

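The bottle is off the tray and upright at ~(168,160), but the fingertips at row ~150 reach only its shoulder. That's higher than intended, so I'll measure it from the cloud.

```bash
cat > held.py <<'E'
import sys
from h import *
from plant import get_obs, read_camera
o=get_obs();p=o["tool_pos"]*1000
c=read_camera("scene");np.savez("s.npz",**c);P=cloud(c)*1000
u,v=proj(c,[p/1000])[0].astype(int);print("tcp pix",u,v,p.round(1),"w",o["width"])
im=c["pixels"][:,:,::-1][max(v-70,0):v+70,max(u-70,0):u+70]
cv2.imwrite("pics/%s.png"%sys.argv[1],cv2.resize(im,None,fx=4,fy=4,interpolation=cv2.INTER_CUBIC))
Q=P[v-60:v+70,u-40:u+40].reshape(-1,3);Q=Q[np.linalg.norm(Q[:,:2]-p[:2],axis=1)<40];Q=Q[Q[:,2]>p[2]-95]
for z in range(int(p[2])-90,int(p[2])+60,10):
    q=Q[(Q[:,2]>=z)&(Q[:,2]<z+10)]
    if len(q)>4: print(z,len(q),"x",np.percentile(q[:,0],[5,95]).round(),"y",np.percentile(q[:,1],[5,95]).round())
E
python3 held.py s1c
```

```text
tcp pix 169 165 [ 453.6 -220.5  150. ] w 0.038736328756225326
120 18 x [466. 474.] y [-235. -209.]
130 97 x [460. 476.] y [-239. -205.]
140 96 x [461. 475.] y [-239. -205.]
150 98 x [460. 475.] y [-239. -205.]
160 98 x [460. 475.] y [-239. -205.]
170 105 x [460. 475.] y [-238. -204.]
180 135 x [460. 475.] y [-243. -202.]
190 185 x [457. 471.] y [-248. -196.]
200 140 x [458. 467.] y [-250. -194.]
```

View pics/s1c.png

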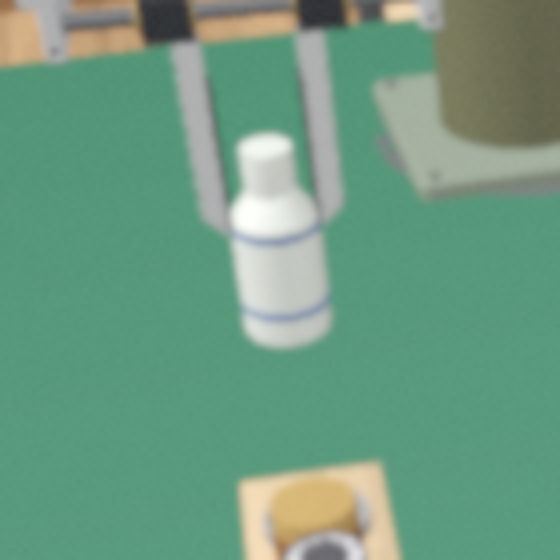

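The cloud puts the bottle's axis at about (455,-222) and its underside at ~128 mm, which is TCP − 22 mm as planned and upright. It's secure, so I'll carry it to the far recess.

```bash
python3 -m jog '0 0 0 0 0 -5 1;0 0 0 0 0 -5 1;0 0 0 0 0 -4.5 1;1 -1.5 0 0 0 0 1;2 -3 0 0 0 0 1;2 -3 0 0 0 0 1;2 -3 0 0 0 0 1;2 -3 0 0 0 0 1;2 -3 0 0 0 0 1;2 -3 0 0 0 0 1;2 -3 0 0 0 0 1;2 -3 0 0 0 0 1;2 -3 0 0 0 0 1;2 -3 0 0 0 0 1;1.4 -2 0 0 0 0 1;0.4 -0.5 0 0 0 0 1;0 0 0 0 0 0 1;0 0 0 0 0 0 1'; python3 go.py 617 155 28 10.5; python3 held.py s2c | head -5
```

```text
clock: 7.08
tool_pos: [0.6156, 0.1544, 0.1502]
eef_rot: [0.0, 0.996, 0.091, -0.0]
ft_force: [-0.7, -0.1, -0.9]
width: 0.0386
grasp_force: 20.0
t 7.075 pos [615.6 154.4 150.2] w 38.6 f 19.995920229703188
turn now(deg) [ 0.01  0.05 -0.03]
shift cm in target frame [ 0.15 -0.03 12.22]  in current frame [ 0.16 -0.04 12.22]
tcp pix 387 176 [615.6 154.4 150.2] w 0.03860873514030968
120 21 x [616. 637.] y [133. 161.]
130 102 x [615. 637.] y [133. 163.]
140 105 x [613. 637.] y [133. 162.]
150 106 x [613. 637.] y [134. 163.]
```

```bash
python3 -m jog '0.1 0 1 0 0 0 1;0 0 2 0 0 0 1;0 0 2.5 0 0 0 1;0 0 2.5 0 0 0 1;0 0 2 0 0 0 1;0 0 1 0 0 0 1;0 0 0.6 0 0 0 1;0 0 0.3 0 0 0 1;0 0 0.2 0 0 0 1;0 0 0 0 0 0 1'; python3 -m jog '0 0 0.1 0 0 0 1;0 0 0.1 0 0 0 1;0 0 0 0 0 0 1'
```

```text
clock: 8.38
tool_pos: [0.6175, 0.1554, 0.0299]
eef_rot: [-0.0, 0.996, 0.092, 0.0]
ft_force: [-0.2, -0.3, -0.6]
width: 0.0385
grasp_force: 20.0
clock: 8.75
tool_pos: [0.617, 0.1553, 0.0274]
eef_rot: [-0.0, 0.996, 0.092, -0.0]
ft_force: [0.2, -0.1, -1.1]
width: 0.0381
grasp_force: 20.0
```

```bash
python3 -m jog '0 0 0.1 0 0 0 1;0 0 0.1 0 0 0 1;0 0 0 0 0 0 1'
```

```text
clock: 9.12
tool_pos: [0.6178, 0.1553, 0.0265]
eef_rot: [0.0, 0.996, 0.092, 0.001]
ft_force: [-1.6, -0.7, 4.4]
width: 0.0383
grasp_force: 20.0
```

Touchdown: the force is up about 5 N. I'll release, retract and head for the jar.

```bash
python3 -m jog '0 0 0 0 0 0 0;0 0 0 0 0 0 -0.3;0 0 0 0 0 0 -0.6;0 0 0 0 0 0 -1;0 0 0 0 0 0 -1;0 0 -1 0 0 0 -1;0 0 -3 0 0 0 -1;0 0 -4 0 0 0 -1;0 0 -4 0 0 0 -1;0 0 -1.5 0 0 0 -1;0 0 0 0 0 0 -1'; python3 go.py 519 -226 150 -4;python3 held.py s3c
```

```text
clock: 10.5
tool_pos: [0.6179, 0.1554, 0.1618]
eef_rot: [-0.0, 0.996, 0.092, 0.001]
ft_force: [1.3, -0.7, 0.4]
width: 0.0941
grasp_force: 0.0
t 10.5 pos [617.9 155.4 161.8] w 94.1 f 0.0
turn now(deg) [-1.000e-02 -1.600e-01  1.453e+01]
shift cm in target frame [-7.21 38.74  1.18]  in current frame [-16.7   35.69   1.14]
tcp pix 389 171 [617.9 155.4 161.8] w 0.09412409004019813
71 86 x [612. 632.] y [140. 164.]
81 53 x [615. 629.] y [143. 160.]
91 103 x [610. 629.] y [143. 163.]
```

View pics/s3c.png

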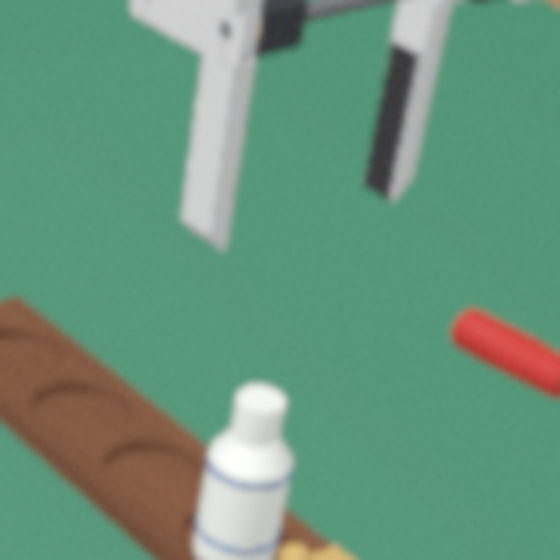

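The bottle stands in the far recess, upright at crop ~(245,480). The fingertips look higher than the stated TCP, so I'll check that from the depth data before the low jar.

```bash
python3 - <<'E'
from h import *
from plant import read_camera,get_obs
p=get_obs()["tool_pos"]*1000
for n in("scene","top"):
    P=cloud(read_camera(n)).reshape(-1,3)*1000
    Q=P[(np.linalg.norm(P[:,:2]-p[:2],axis=1)<75)&(P[:,2]>112)&(P[:,2]<240)]
    print(n,len(Q),np.percentile(Q[:,2],[0,1,5,20,50]).round() if len(Q) else "")
    L=Q[Q[:,2]<np.percentile(Q[:,2],5)+3] if len(Q) else Q; print(L.mean(0) if len(L) else "",p)
    print(np.nanmax(P[(np.linalg.norm(P[:,:2]-p[:2],axis=1)<20)&(P[:,2]<112)][:,2]))
E
```

```text
scene 543 [194. 194. 198. 206. 219.]
[616.55914089 174.33699641 197.34533263] [616.65154224 155.24327788 159.81112735]
100.84626243296877
top 141 [197. 197. 200. 207. 219.]
[615.93792077 102.91262132 199.94644382] [616.65154224 155.24327788 159.81112735]
101.94876670815856
```

Both cameras put the real fingertips about 33 mm above the reported TCP when open (~28 mm when gripping). I'll grasp the remaining things correspondingly lower, watching the force. The bottle top at ~100 mm shows it is seated.

```bash
python3 -m jog '0 0 0 0 0 7 -1;0 0 0 0 0 7.5 -1;-0.4 2 0 0 0 0 -1;-0.8 4.2 0 0 0 0 -1;-0.8 4.2 0 0 0 0 -1;-0.8 4.2 0 0 0 0 -1;-0.8 4.2 0 0 0 0 -1;-0.8 4.2 0 0 0 0 -1;-0.8 4.2 0 0 0 0 -1;-0.8 4.2 0 0 0 0 -1;-0.8 4.2 0 0 0 0 -1;-0.4 2.6 0 0 0 0 -1;0 0.5 0 0 0 0 -1;0 0 0 0 0 0 -1;0 0 0 0 0 0 -1'; python3 go.py 519 -226 10 -4
python3 - <<'E'
from h import *
from plant import read_camera
c=read_camera("scene");P=cloud(c).reshape(-1,3)*1000
for n,x,y,z0,z1 in(("slk",651,-235,15,110),("tin",584,-230,15,110),("jar",519,-226,15,80)):
    Q=P[(np.linalg.norm(P[:,:2]-[x,y],axis=1)<32)&(P[:,2]>z0)&(P[:,2]<z1)]
    print(n,Q[:,2].max().round(),"x",np.percentile(Q[:,0],[1,99]).round(),"y",np.percentile(Q[:,1],[1,99]).round())
E
```

```text
clock: 12.52
tool_pos: [0.5184, -0.2247, 0.1602]
eef_rot: [-0.0, 0.999, -0.034, -0.0]
ft_force: [-0.3, -0.1, 0.0]
width: 0.0943
grasp_force: 0.0
t 12.525 pos [ 518.4 -224.7  160.2] w 94.3 f 0.0
turn now(deg) [-0.04  0.03  0.12]
shift cm in target frame [ 0.07  0.13 15.02]  in current frame [ 0.08  0.14 15.02]
slk 100.0 x [637. 677.] y [-260. -211.]
tin 92.0 x [569. 605.] y [-257. -206.]
jar 74.0 x [502. 540.] y [-253. -201.]
```

```bash
python3 -m jog '0.1 0.1 2 0 0 0 -1;0 0 3 0 0 0 -1;0 0 3.5 0 0 0 -1;0 0 3 0 0 0 -1;0 0 1.5 0 0 0 -1;0 0 0.8 0 0 0 -1;0 0 0 0 0 0 -1' 20;python3 -m jog '0 0 0.4 0 0 0 -1;0 0 0.4 0 0 0 -1;0 0 0.4 0 0 0 -1;0 0 0 0 0 0 -1'
```

```text
clock: 13.45
tool_pos: [0.5198, -0.2268, 0.0227]
eef_rot: [0.0, 0.999, -0.034, 0.0]
ft_force: [0.2, -0.6, 0.0]
width: 0.0941
grasp_force: 0.0
clock: 13.95
tool_pos: [0.519, -0.2267, 0.0101]
eef_rot: [-0.0, 0.999, -0.035, -0.0]
ft_force: [-0.2, -0.2, 0.7]
width: 0.0941
grasp_force: 0.0
```

```bash
python3 -m jog '0 0 0 0 0 0 0;0 0 0 0 0 0 0;0 0 0 0 0 0 1;0 0 0 0 0 0 1;0 0 0 0 0 0 1;0 0 0 0 0 0 1;0 0 0 0 0 0 1;0 0 0 0 0 0 1' 20;python3 -m jog '0 0 -0.5 0 0 0 1;0 0 -1.5 0 0 0 1;0 0 -2.5 0 0 0 1;0 0 -2.5 0 0 0 1;0 0 -2.5 0 0 0 1;0 0 -2 0 0 0 1;0 0 -0.5 0 0 0 1;0 0 0 0 0 0 1'; python3 go.py 552.5 143 130 10.5;python3 held.py s4c
```

```text
clock: 14.95
tool_pos: [0.5194, -0.2269, 0.0104]
eef_rot: [0.0, 0.999, -0.035, -0.0]
ft_force: [1.2, -0.0, 0.1]
width: 0.0414
grasp_force: 20.0
clock: 15.95
tool_pos: [0.5194, -0.2269, 0.1308]
eef_rot: [0.0, 0.999, -0.035, 0.0]
ft_force: [-0.1, 0.7, -3.2]
width: 0.0414
grasp_force: 20.0
t 15.95 pos [ 519.4 -226.9  130.8] w 41.4 f 19.999339878559113
turn now(deg) [  0.02  -0.03 -14.47]
shift cm in target frame [  9.99 -35.76   0.08]  in current frame [  0.74 -37.13   0.07]
tcp pix 172 192 [ 519.4 -226.9  130.8] w 0.04138375830864646
130 92 x [529. 541.] y [-247. -211.]
140 118 x [526. 541.] y [-246. -210.]
150 114 x [527. 542.] y [-245. -210.]
160 132 x [527. 542.] y [-249. -207.]
170 193 x [526. 541.] y [-256. -200.]
180 249 x [513. 541.] y [-256. -201.]
```

View pics/s4c.png

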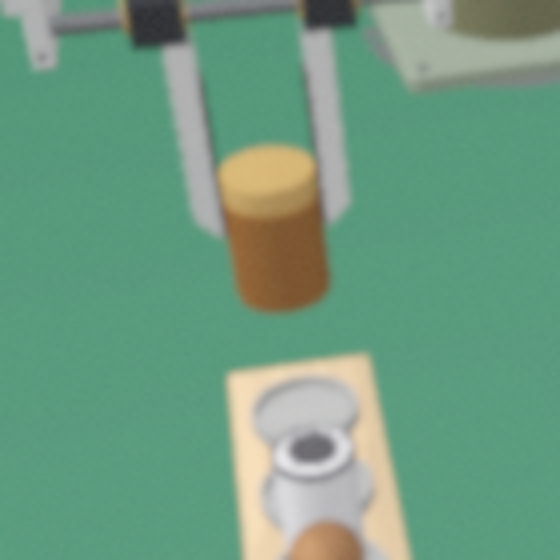

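The jar is held upright (crop ~(278,230)) with the real fingertips at about mid-body. Next I'll carry it to the +33 recess.

```bash
python3 -m jog '0 0 0 0 0 -5 1;0 0 0 0 0 -5 1;0 0 0 0 0 -4.5 1;0.5 -1.8 0 0 0 0 1;0.9 -3.2 0 0 0 0 1;0.9 -3.2 0 0 0 0 1;0.9 -3.2 0 0 0 0 1;0.9 -3.2 0 0 0 0 1;0.9 -3.2 0 0 0 0 1;0.9 -3.2 0 0 0 0 1;0.9 -3.2 0 0 0 0 1;0.9 -3.2 0 0 0 0 1;0.9 -3.2 0 0 0 0 1;0.9 -3.2 0 0 0 0 1;0.4 -1.5 0 0 0 0 1;0.1 -0.4 0 0 0 0 1;0 0 0 0 0 0 1;0 0 0 0 0 0 1'; python3 go.py 552.5 143 8 10.5; python3 held.py s5c | head -5
```

```text
clock: 18.25
tool_pos: [0.5525, 0.1414, 0.1304]
eef_rot: [0.0, 0.996, 0.091, -0.0]
ft_force: [-0.5, 0.7, -1.4]
width: 0.0414
grasp_force: 20.0
t 18.25 pos [552.5 141.4 130.4] w 41.4 f 19.9993434548378
turn now(deg) [ 0.02  0.02 -0.06]
shift cm in target frame [ 0.03 -0.16 12.24]  in current frame [ 0.04 -0.16 12.24]
tcp pix 363 169 [552.5 141.4 130.4] w 0.041399466388134305
120 15 x [558. 574.] y [121. 148.]
130 94 x [550. 575.] y [120. 151.]
140 105 x [552. 574.] y [120. 152.]
150 93 x [554. 575.] y [120. 152.]
```

```bash
python3 -m jog '0 -0.15 1 0 0 0 1;0 0 2 0 0 0 1;0 0 2.5 0 0 0 1;0 0 2.5 0 0 0 1;0 0 2 0 0 0 1;0 0 1 0 0 0 1;0 0 0.6 0 0 0 1;0 0 0.3 0 0 0 1;0 0 0.2 0 0 0 1;0 0 0.1 0 0 0 1;0 0 0 0 0 0 1;0 0 0 0 0 0 1'; python3 -m jog '0 0 0.1 0 0 0 1;0 0 0 0 0 0 1;0 0 0 0 0 0 1'
```

```text
clock: 19.8
tool_pos: [0.5524, 0.1439, 0.0087]
eef_rot: [-0.0, 0.996, 0.092, 0.0]
ft_force: [0.6, 0.5, -1.7]
width: 0.0413
grasp_force: 20.0
clock: 20.18
tool_pos: [0.5522, 0.1439, 0.0074]
eef_rot: [0.0, 0.996, 0.092, -0.0]
ft_force: [-0.6, -0.1, -0.9]
width: 0.0411
grasp_force: 20.0
```

```bash
python3 -m jog '0 0 0.1 0 0 0 1;0 0 0 0 0 0 1;0 0 0 0 0 0 1';  python3 -m jog '0 0 0.1 0 0 0 1;0 0 0 0 0 0 1;0 0 0 0 0 0 1'
```

```text
clock: 20.55
tool_pos: [0.5523, 0.1439, 0.0065]
eef_rot: [0.0, 0.996, 0.092, 0.0]
ft_force: [-0.8, 0.9, -1.2]
width: 0.0414
grasp_force: 20.0
clock: 20.92
tool_pos: [0.5525, 0.1439, 0.0064]
eef_rot: [0.0, 0.996, 0.092, 0.0]
ft_force: [-2.8, -0.4, 5.0]
width: 0.042
grasp_force: 20.0
```

Touchdown at the expected height. Release, retract, on to the tin.

```bash
python3 -m jog '0 0 0 0 0 0 0;0 0 0 0 0 0 -0.3;0 0 0 0 0 0 -0.6;0 0 0 0 0 0 -1;0 0 0 0 0 0 -1;0 0 -1 0 0 0 -1;0 0 -3 0 0 0 -1;0 0 -4 0 0 0 -1;0 0 -4 0 0 0 -1;0 0 -1.5 0 0 0 -1;0 0 -0.5 0 0 0 -1;0 0 0 0 0 0 -1'; python3 go.py 584 -230.5 150 -4
```

```text
clock: 22.42
tool_pos: [0.5513, 0.1438, 0.1442]
eef_rot: [0.0, 0.996, 0.092, -0.001]
ft_force: [-0.9, 0.3, -1.2]
width: 0.0939
grasp_force: 0.0
t 22.425 pos [551.3 143.8 144.2] w 93.9 f 0.0
turn now(deg) [1.000e-02 1.200e-01 1.452e+01]
shift cm in target frame [ 5.87 37.11 -0.58]  in current frame [-3.62 37.4  -0.58]
```

```bash
python3 -m jog '0 0 0 0 0 7 -1;0 0 0 0 0 7.5 -1;0.3 2 0 0 0 0 -1;0.65 4 0 0 0 0 -1;0.65 4 0 0 0 0 -1;0.65 4 0 0 0 0 -1;0.65 4 0 0 0 0 -1;0.65 4 0 0 0 0 -1;0.65 4 0 0 0 0 -1;0.65 4 0 0 0 0 -1;0.65 4 0 0 0 0 -1;0.35 2.5 0 0 0 0 -1;0.05 0.6 0 0 0 0 -1;0 0 0 0 0 0 -1;0 0 0 0 0 0 -1'; python3 go.py 584 -230.5 18 -4
```

```text
clock: 24.3
tool_pos: [0.5853, -0.2289, 0.1454]
eef_rot: [-0.0, 0.999, -0.034, -0.0]
ft_force: [-0.1, 0.2, 0.2]
width: 0.0939
grasp_force: 0.0
t 24.3 pos [ 585.3 -228.9  145.4] w 93.9 f 0.0
turn now(deg) [-0.03  0.02  0.13]
shift cm in target frame [-0.12  0.17 12.74]  in current frame [-0.11  0.18 12.74]
```

```bash
python3 -m jog '-0.1 0.15 2 0 0 0 -1;0 0 3 0 0 0 -1;0 0 3.5 0 0 0 -1;0 0 2.5 0 0 0 -1;0 0 1.2 0 0 0 -1;0 0 0.5 0 0 0 -1;0 0 0 0 0 0 0;0 0 0 0 0 0 0;0 0 0 0 0 0 1;0 0 0 0 0 0 1;0 0 0 0 0 0 1;0 0 0 0 0 0 1;0 0 0 0 0 0 1;0 0 0 0 0 0 1' 20;python3 -m jog '0 0 -0.5 0 0 0 1;0 0 -1.5 0 0 0 1;0 0 -2.5 0 0 0 1;0 0 -2.5 0 0 0 1;0 0 -2.5 0 0 0 1;0 0 -2 0 0 0 1;0 0 -0.5 0 0 0 1;0 0 0 0 0 0 1'; python3 go.py 488 131 140 10.5;python3 held.py s6c|head -5
```

```text
clock: 26.05
tool_pos: [0.5843, -0.2315, 0.0185]
eef_rot: [-0.0, 0.999, -0.035, -0.0]
ft_force: [0.6, 0.4, 1.1]
width: 0.0356
grasp_force: 20.0
clock: 27.05
tool_pos: [0.5841, -0.2317, 0.1385]
eef_rot: [0.0, 0.999, -0.035, -0.0]
ft_force: [-0.1, 0.3, -2.1]
width: 0.0355
grasp_force: 20.0
t 27.05 pos [ 584.1 -231.7  138.5] w 35.5 f 19.96002584695816
turn now(deg) [  0.     0.   -14.47]
shift cm in target frame [ -2.84 -37.42  -0.15]  in current frame [-12.11 -35.52  -0.15]
tcp pix 174 209 [ 584.1 -231.7  138.5] w 0.03545913307300103
128 87 x [591. 603.] y [-249. -219.]
138 106 x [590. 603.] y [-248. -217.]
148 109 x [591. 604.] y [-249. -217.]
158 118 x [591. 603.] y [-249. -217.]
```

```bash
python3 -m jog '0 0 0 0 0 -5 1;0 0 0 0 0 -5 1;0 0 0 0 0 -4.5 1;-0.1 -1.8 0 0 0 0 1;-0.25 -3.3 0 0 0 0 1;-0.25 -3.3 0 0 0 0 1;-0.25 -3.3 0 0 0 0 1;-0.25 -3.3 0 0 0 0 1;-0.25 -3.3 0 0 0 0 1;-0.25 -3.3 0 0 0 0 1;-0.25 -3.3 0 0 0 0 1;-0.25 -3.3 0 0 0 0 1;-0.25 -3.3 0 0 0 0 1;-0.25 -3.3 0 0 0 0 1;-0.2 -2 0 0 0 0 1;0 -0.6 0 0 0 0 1;0 0 0 0 0 0 1;0 0 0 0 0 0 1'; python3 go.py 488 131 16 10.5; python3 held.py s7c | head -5
```

```text
clock: 29.35
tool_pos: [0.4884, 0.1303, 0.1383]
eef_rot: [0.0, 0.996, 0.091, -0.0]
ft_force: [0.5, -1.1, -0.3]
width: 0.0356
grasp_force: 20.0
t 29.35 pos [488.4 130.3 138.3] w 35.6 f 19.95988368988037
turn now(deg) [ 0.02  0.01 -0.03]
shift cm in target frame [-0.03 -0.08 12.23]  in current frame [-0.03 -0.08 12.23]
tcp pix 344 152 [488.4 130.3 138.3] w 0.03556001257565157
128 73 x [491. 508.] y [112. 141.]
138 81 x [490. 509.] y [112. 139.]
148 77 x [490. 509.] y [112. 139.]
158 77 x [492. 509.] y [112. 140.]
```

```bash
python3 -m jog '0 0 1 0 0 0 1;0 0 2 0 0 0 1;0 0 2.5 0 0 0 1;0 0 2.5 0 0 0 1;0 0 2 0 0 0 1;0 0 1 0 0 0 1;0 0 0.6 0 0 0 1;0 0 0.3 0 0 0 1;0 0 0.2 0 0 0 1;0 0 0.15 0 0 0 1;0 0 0 0 0 0 1;0 0 0 0 0 0 1'; python3 -m jog '0 0 0.1 0 0 0 1;0 0 0 0 0 0 1;0 0 0 0 0 0 1'
```

```text
clock: 30.9
tool_pos: [0.4886, 0.1309, 0.0162]
eef_rot: [0.0, 0.996, 0.092, 0.0]
ft_force: [0.2, -0.2, -0.5]
width: 0.0358
grasp_force: 20.0
clock: 31.28
tool_pos: [0.4884, 0.1308, 0.0149]
eef_rot: [0.0, 0.996, 0.092, -0.0]
ft_force: [-0.5, -0.6, -1.0]
width: 0.0358
grasp_force: 20.0
```

```bash
python3 -m jog '0 0 0.1 0 0 0 1;0 0 0 0 0 0 1;0 0 0 0 0 0 1';  python3 -m jog '0 0 0.05 0 0 0 1;0 0 0 0 0 0 1;0 0 0 0 0 0 1'
```

```text
clock: 31.65
tool_pos: [0.4887, 0.1309, 0.0144]
eef_rot: [-0.0, 0.996, 0.092, 0.0]
ft_force: [-0.5, 0.1, 3.7]
width: 0.0355
grasp_force: 20.0
clock: 32.02
tool_pos: [0.4888, 0.131, 0.0144]
eef_rot: [-0.0, 0.996, 0.092, 0.0]
ft_force: [-2.5, 0.6, 7.3]
width: 0.0355
grasp_force: 20.0
```

Tin is seated. Release and go to the slicker at (651,−235).

```bash
python3 -m jog '0 0 0 0 0 0 0.1;0 0 0 0 0 0 -0.3;0 0 0 0 0 0 -0.6;0 0 0 0 0 0 -1;0 0 0 0 0 0 -1;0 0 -1 0 0 0 -1;0 0 -3 0 0 0 -1;0 0 -4 0 0 0 -1;0 0 -4 0 0 0 -1;0 0 -1 0 0 0 -1;0 0 0 0 0 0 -1'; python3 go.py 650.5 -235.5 150 -4
```

```text
clock: 33.4
tool_pos: [0.4886, 0.1309, 0.1437]
eef_rot: [-0.0, 0.996, 0.092, 0.001]
ft_force: [-0.6, -0.0, -1.6]
width: 0.094
grasp_force: 0.0
t 33.4 pos [488.6 130.9 143.7] w 94.0 f 0.0
turn now(deg) [-0.   -0.06 14.53]
shift cm in target frame [18.71 35.42 -0.63]  in current frame [ 9.22 38.98 -0.61]
```

```bash
python3 -m jog '0 0 0 0 0 7 -1;0 0 0 0 0 7.5 -1;1 2 0 0 0 0 -1;2 3.8 0 0 0 0 -1;2 3.8 0 0 0 0 -1;2 3.8 0 0 0 0 -1;2 3.8 0 0 0 0 -1;2 3.8 0 0 0 0 -1;2 3.8 0 0 0 0 -1;2 3.8 0 0 0 0 -1;2 3.8 0 0 0 0 -1;1.2 2.4 0 0 0 0 -1;0.4 0.6 0 0 0 0 -1;0 0 0 0 0 0 -1;0 0 0 0 0 0 -1'; python3 go.py 650.5 -235.5 17 -4
```

```text
clock: 35.28
tool_pos: [0.6489, -0.2336, 0.1428]
eef_rot: [-0.001, 0.999, -0.034, -0.001]
ft_force: [0.3, 0.3, -0.4]
width: 0.094
grasp_force: 0.0
t 35.275 pos [ 648.9 -233.6  142.8] w 94.0 f 0.0
turn now(deg) [-0.06  0.08  0.09]
shift cm in target frame [ 0.18  0.18 12.58]  in current frame [ 0.19  0.19 12.58]
```

```bash
python3 -m jog '0.15 0.15 2 0 0 0 -1;0 0 3 0 0 0 -1;0 0 3.5 0 0 0 -1;0 0 2.5 0 0 0 -1;0 0 1.1 0 0 0 -1;0 0 0.5 0 0 0 -1;0 0 0 0 0 0 0;0 0 0 0 0 0 0.1;0 0 0 0 0 0 1;0 0 0 0 0 0 1;0 0 0 0 0 0 1;0 0 0 0 0 0 1;0 0 0 0 0 0 1;0 0 0 0 0 0 1' 15;python3 -m jog '0 0 -0.5 0 0 0 1;0 0 -1.5 0 0 0 1;0 0 -2.5 0 0 0 1;0 0 -2.5 0 0 0 1;0 0 -2.5 0 0 0 1;0 0 -2 0 0 0 1;0 0 -0.5 0 0 0 1;0 0 0 0 0 0 1'; python3 go.py 423 118.7 140 10.5;python3 held.py s8c
```

```text
clock: 37.02
tool_pos: [0.6507, -0.2367, 0.0173]
eef_rot: [-0.0, 0.999, -0.035, -0.0]
ft_force: [-0.9, 1.1, -0.2]
width: 0.03
grasp_force: 15.0
clock: 38.02
tool_pos: [0.6507, -0.2368, 0.1375]
eef_rot: [0.0, 0.999, -0.035, 0.0]
ft_force: [-0.1, 0.2, -1.3]
width: 0.0304
grasp_force: 15.0
t 38.025 pos [ 650.7 -236.8  137.5] w 30.4 f 14.982363134622574
turn now(deg) [  0.    -0.   -14.48]
shift cm in target frame [-15.92 -39.1   -0.25]  in current frame [-25.18 -33.88  -0.25]
tcp pix 178 234 [ 650.7 -236.8  137.5] w 0.030437183323170365
127 75 x [660. 672.] y [-253. -222.]
137 185 x [651. 671.] y [-254. -220.]
147 99 x [657. 668.] y [-250. -225.]
157 108 x [657. 668.] y [-251. -224.]
167 118 x [657. 668.] y [-253. -223.]
177 196 x [657. 668.] y [-260. -215.]
187 208 x [657. 667.] y [-261. -213.]
```

View pics/s8c.png

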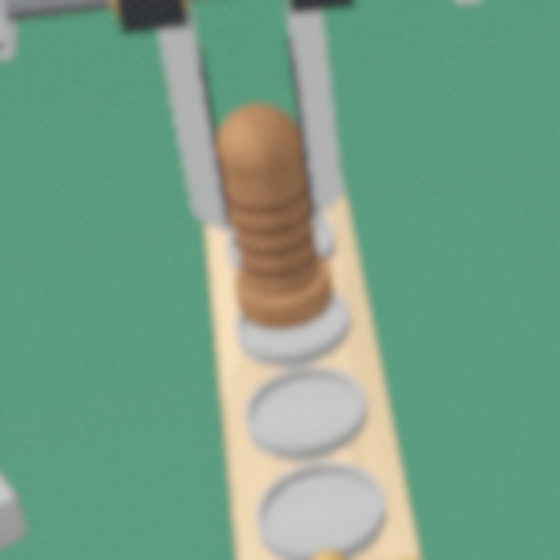

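The slicker is held upright (crop ~(270,215)), its foot at ~129 mm. I'll carry it to the near recess.

```bash
python3 -m jog '0 0 0 0 0 -5 1;0 0 0 0 0 -5 1;0 0 0 0 0 -4.5 1;-0.8 -1.8 0 0 0 0 1;-1.4 -3.4 0 0 0 0 1;-1.4 -3.4 0 0 0 0 1;-1.4 -3.4 0 0 0 0 1;-1.4 -3.4 0 0 0 0 1;-1.4 -3.4 0 0 0 0 1;-1.4 -3.4 0 0 0 0 1;-1.4 -3.4 0 0 0 0 1;-1.4 -3.4 0 0 0 0 1;-1.4 -3.4 0 0 0 0 1;-1.4 -3.4 0 0 0 0 1;-0.8 -2.4 0 0 0 0 1;-0.3 -0.9 0 0 0 0 1;0 0 0 0 0 0 1;0 0 0 0 0 0 1'; python3 go.py 423 118.7 15 10.5; python3 held.py s9c | head -5
```

```text
clock: 40.33
tool_pos: [0.4235, 0.1179, 0.1373]
eef_rot: [0.0, 0.996, 0.091, -0.0]
ft_force: [-0.8, -0.9, -1.3]
width: 0.0302
grasp_force: 15.0
t 40.325 pos [423.5 117.9 137.3] w 30.2 f 14.982688799500465
turn now(deg) [ 0.02  0.01 -0.02]
shift cm in target frame [-0.03 -0.08 12.23]  in current frame [-0.03 -0.09 12.23]
tcp pix 326 140 [423.5 117.9 137.3] w 0.030171667757525757
127 64 x [422. 445.] y [100. 129.]
137 88 x [422. 444.] y [100. 131.]
147 59 x [429. 441.] y [102. 127.]
157 59 x [426. 441.] y [103. 127.]
```

```bash
python3 -m jog '0 0 1 0 0 0 1;0 0 2 0 0 0 1;0 0 2.5 0 0 0 1;0 0 2.5 0 0 0 1;0 0 2 0 0 0 1;0 0 1 0 0 0 1;0 0 0.6 0 0 0 1;0 0 0.3 0 0 0 1;0 0 0.2 0 0 0 1;0 0 0.15 0 0 0 1;0 0 0 0 0 0 1;0 0 0 0 0 0 1'; python3 -m jog '0 0 0.1 0 0 0 1;0 0 0 0 0 0 1;0 0 0 0 0 0 1';python3 -m jog '0 0 0.05 0 0 0 1;0 0 0 0 0 0 1;0 0 0 0 0 0 1'
```

```text
clock: 41.88
tool_pos: [0.4232, 0.1186, 0.0151]
eef_rot: [-0.0, 0.996, 0.092, 0.0]
ft_force: [0.5, -0.0, -0.3]
width: 0.0301
grasp_force: 15.0
clock: 42.25
tool_pos: [0.4231, 0.1186, 0.014]
eef_rot: [-0.0, 0.996, 0.092, 0.0]
ft_force: [-0.9, -1.0, -0.8]
width: 0.03
grasp_force: 15.0
clock: 42.62
tool_pos: [0.4231, 0.1186, 0.0134]
eef_rot: [-0.0, 0.996, 0.092, -0.0]
ft_force: [-0.0, -0.9, -1.5]
width: 0.0301
grasp_force: 15.0
```

```bash
python3 -m jog '0 0 0.07 0 0 0 1;0 0 0 0 0 0 1;0 0 0 0 0 0 1'
```

```text
clock: 43.0
tool_pos: [0.4233, 0.1187, 0.0131]
eef_rot: [-0.0, 0.996, 0.092, 0.0]
ft_force: [-0.8, 1.1, 4.1]
width: 0.0303
grasp_force: 15.0
```

Touchdown. Release, retract, move aside and check.

```bash
python3 -m jog '0 0 0 0 0 0 0.2;0 0 0 0 0 0 -0.3;0 0 0 0 0 0 -0.6;0 0 0 0 0 0 -1;0 0 0 0 0 0 -1;0 0 -1 0 0 0 -1;0 0 -3 0 0 0 -1;0 0 -4 0 0 0 -1;0 0 -4 0 0 0 -1;0 0 -1 0 0 0 -1;0 3 0 0 0 0 -1;0 4 0 0 0 0 -1;0 4 0 0 0 0 -1;0 4 0 0 0 0 -1;0 4 0 0 0 0 -1;0 4 0 0 0 0 -1;0 0 0 0 0 0 -1;0 0 0 0 0 0 -1;0 0 0 0 0 0 -1'; python3 - <<'E'
from h import *
from plant import read_camera
c=read_camera("top");im=c["pixels"][:,:,::-1];P=cloud(c)*1000
cv2.imwrite("pics/end.png",cv2.resize(im[90:320,130:330],None,fx=2.6,fy=2.6,interpolation=cv2.INTER_CUBIC))
Q=P.reshape(-1,3);a=np.radians(10.55)
for n,x,h in(("bottle",99,99),("jar",33,67),("tin",-33,85),("slick",-99,94)):
    ctr=np.array([520.3,136.8])+x*np.array([np.cos(a),np.sin(a)])
    q=Q[(np.linalg.norm(Q[:,:2]-ctr,axis=1)<28)&(Q[:,2]>h-(14 if n!="slick" else 40))&(Q[:,2]<h+15)]
    m=np.array(cv2.minEnclosingCircle(q[:,:2].astype(np.float32))[0]);d=m-ctr
    print(n,"top",np.percentile(q[:,2],95).round(),"dx,dy rack",round(d@[np.cos(a),np.sin(a)],1),round(d@[-np.sin(a),np.cos(a)],1))
E
```

```text
clock: 45.38
tool_pos: [0.4645, -0.1063, 0.1422]
eef_rot: [-0.0, 0.996, 0.092, -0.0]
ft_force: [-0.2, -0.3, -0.8]
width: 0.0943
grasp_force: 0.0
bottle top 101.0 dx,dy rack -0.7 -0.6
jar top 69.0 dx,dy rack -0.2 0.9
tin top 87.0 dx,dy rack 2.2 0.7
slick top 95.0 dx,dy rack 1.9 0.9
```

View pics/end.png

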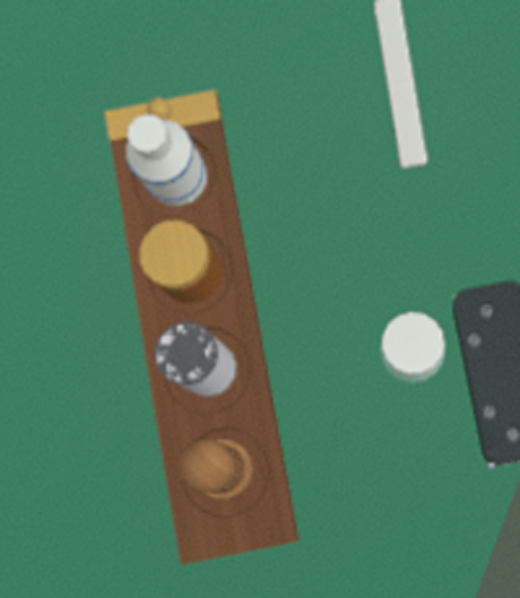

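All four stand upright inside their recesses. From the knob end these are bottle (165,160), jar (178,258), tin (195,358) and slicker (217,467). Tops are at seated height, offsets are at most about 2 mm, and the gripper is clear.

```bash
python3 -c "from plant import job_done; print(job_done())"
```

```text
the job is handed in; nothing more can be done
None
```

The job is handed in: bottle, jar, tin and slicker stand upright in the rack in reverse order, all released, about 2 mm or less from their recess centres by my camera check (no verdict came back at hand-in), after about 45 s of robot time.

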